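# Snap the rim of a medal case shut

## Task

The round blue medal case on the turntable has its green rim standing open: press down on each of its four rim sections until all four have snapped fully shut, then move clear. Only press: do not pick up the case or push it out of its place, do not turn the turntable, and leave the two clear slabs, the brass weight and the loupe undisturbed.

Things in the scene. Friction and masses are not known exactly. Their poses are not given: they have to be found in the camera images.
- case: Round medal case standing loose on the turntable top: blue base disc 100 mm across, 10 mm thick, with a fixed clear window disc 73 mm across over a medal (window top 16 mm above the case's underside) and around it a green rim made of four separate sections. Origin: centre of the underside, z up. About 350 g (varies), graspable but it must only be pressed.
- turntable_top (a point): Round aluminium turntable, 250 mm across, its flat top 30 mm above the counter. This point: on its axis, in the plane of its top. It can turn on a stiff bearing (about 0.25 N m to start it).
- turntable (a joint): Turn of the turntable in rad, 0 at the start, counter-clockwise from above positive.
- slab_a: Closed round clear acrylic slab with a gold-coloured coin in a black ring in it, 76 mm across, 16 mm thick, lying loose on the turntable; origin at the centre of its underside. Bystander.
- slab_b: Closed round clear acrylic slab with a silver-coloured coin in a black ring in it, 76 mm across, 16 mm thick, lying loose on the turntable; origin at the centre of its underside. Bystander.
- weight: Squat brass counterweight standing on the counter, 50 mm across, 42 mm high; origin at the centre of its underside. Bystander.
- loupe: Folding steel loupe lying open on the counter, about 76 mm long (from 43 mm behind to 33 mm ahead of its origin along its x), 30 mm wide, 14 mm high; origin on its underside at the pivot. Bystander.
- rim0_top (a point): Middle of the top face of rim section 0, 44 mm from the case's centre on the case's own +x side; it goes down with the section. The section is a green arc spanning 80 degrees, 12 mm wide radially (38 to 50 mm from the centre), 8 mm thick, its top level all over: 27 mm above the case's underside when open, 20 mm when shut (4 mm above the window).
- rim0 (a joint): How far rim section 0 has gone down, in m: 0 = open, 0.007 = shut. It is an over-centre snap that slides straight down: it resists with about 6 N at first, less further down, and past mid travel it snaps shut by itself against a hard stop and stays; released before that it springs open again. A press anywhere on the section's top will do.
- rim1_top (a point): Middle of the top face of rim section 1, 44 mm from the case's centre on the case's own +y side; it goes down with the section. The section is a green arc spanning 80 degrees, 12 mm wide radially (38 to 50 mm from the centre), 8 mm thick, its top level all over: 27 mm above the case's underside when open, 20 mm when shut (4 mm above the window).
- rim1 (a joint): How far rim section 1 has gone down, in m: 0 = open, 0.007 = shut. It is an over-centre snap that slides straight down: it resists with about 6 N at first, less further down, and past mid travel it snaps shut by itself against a hard stop and stays; released before that it springs open again. A press anywhere on the section's top will do.
- rim2_top (a point): Middle of the top face of rim section 2, 44 mm from the case's centre on the case's own -x side; it goes down with the section. The section is a green arc spanning 80 degrees, 12 mm wide radially (38 to 50 mm from the centre), 8 mm thick, its top level all over: 27 mm above the case's underside when open, 20 mm when shut (4 mm above the window).
- rim2 (a joint): How far rim section 2 has gone down, in m: 0 = open, 0.007 = shut. It is an over-centre snap that slides straight down: it resists with about 6 N at first, less further down, and past mid travel it snaps shut by itself against a hard stop and stays; released before that it springs open again. A press anywhere on the section's top will do.
- rim3_top (a point): Middle of the top face of rim section 3, 44 mm from the case's centre on the case's own -y side; it goes down with the section. The section is a green arc spanning 80 degrees, 12 mm wide radially (38 to 50 mm from the centre), 8 mm thick, its top level all over: 27 mm above the case's underside when open, 20 mm when shut (4 mm above the window).
- rim3 (a joint): How far rim section 3 has gone down, in m: 0 = open, 0.007 = shut. It is an over-centre snap that slides straight down: it resists with about 6 N at first, less further down, and past mid travel it snaps shut by itself against a hard stop and stays; released before that it springs open again. A press anywhere on the section's top will do.
Things that resemble listed ones, but are neither listed nor needed, are in the scene too. Of the things that look like the case, the largest one is meant.

How it is judged (in metres and radians):
At the end, for the whole second after the job is handed in: All four rim sections are shut (each down by more than 5.5 of 7 mm) and stay so; the case lies flat and at rest (tilt under 0.05 rad) within 20 mm of where it stood, and the slabs, weight and loupe are within 20 mm of their places (value of joint each of rim0, rim1, rim2, rim3 above 0.0055 m and not (distance of case from where it was at the start of the episode above 0.02 m) and not (distance of slab_a from where it was at the start of the episode above 0.02 m) and not (distance of slab_b from where it was at the start of the episode above 0.02 m) and not (distance of weight from where it was at the start of the episode above 0.02 m) and not (distance of loupe from where it was at the start of the episode above 0.02 m) and angle between case's own z axis and vertical below 0.05 rad and linear speed of case below 0.02 m/s); the robot touches nothing.
It fails at once if the case is lifted or tipped (height (world z) of case above 0.04 m or angle between case's own z axis and vertical above 0.2 rad).
It fails at once if the case is pushed more than 25 mm out of its place (distance of case from where it was at the start of the episode above 0.025 m).
It fails at once if the turntable is turned more than 0.15 rad (value of joint turntable above 0.15 rad or value of joint turntable below -0.15 rad).
It fails at once if a slab, the weight or the loupe is moved more than 20 mm or tipped (distance of any of slab_a, slab_b, weight, loupe from where it was at the start of the episode above 0.02 m or angle between any of slab_a, slab_b, weight, loupe's own z axis and vertical above 0.3 rad).
It also fails if it takes over 54 s, if anything falls off the work surface, if the arm or the gripper's body presses on something with over 40 N, if the wrist force passes 120 N, or if a joint passes its speed limit or range.

## Robot

A 6-joint arm with a two-finger parallel gripper is mounted at the origin on the work surface. World frame = base frame: x ahead of the robot, y to its left, z up, the work surface at z = 0. Lengths are in m, angles in degrees, forces in N, time in s.
With the tool pointing down it reaches from about 0.4 to 0.825 m from the base axis. Payload 7 kg.
Tool frame: the origin (TCP) lies at the very end of the fingers, on their centre line; the grasp point (between the pads) lies 19 mm behind it; z points along the fingers, y is the line along which they close (so a half turn about z gives the same grasp; the last joint's range is limited). The gripper opens to 88 mm and grips with 3 to 60 N. Pads are 19 mm wide; open, the fingers measure 130 mm over their backs; the gripper's body (78 mm by 193 mm) begins 47 mm behind the grasp point.
Start: joints at [-49.498, 20.546, 0.682, 0, -70.136, -16.507], TCP at [0.274, -0.617, 0.227] pointing down, gripper open.
Joint ranges: [-176.03, 176.03], [-82.01, 121.73], [-58.28, 71.71], [-173.87, 95.51], [-174.79, -0.11], [-173.66, 173.66]. Speed limits (degrees/s): [136.94, 136.94, 172.46, 180, 180, 180].

## Interface

Orientations are given as [roll, pitch, yaw] about the fixed x, y, z axes, in that order (R = Rz(yaw) Ry(pitch) Rx(roll)).
In Python, from plant import ctrl gives the robot as it stands.
- The arm moves only by the tool carry_out, never from a script. Its argument "deltas" is a list that holds one entry, the list of rows, each a list of 5 numbers: the shift along the tool's x, y, z scaled (see below), then the turn about the tool's z scaled (see below), then the opening, from -1 (shut) to 1 (fully open). A call has 1 to 5 rows; each row is the pose to reach, as a shift and turn from the pose commanded when the call began, along the tool's axes at that moment, turning the shorter way round; what a row does not reach only later rows make up. The controller multiplies each number of a shift by 20 cm and each number of a turn by 2 pi rad. A row lasts 1/10 s, in which the tool goes at most 50 mm and 8.59 degrees, less where a joint would pass 70% of its speed; a pose out of reach is approached as far as the arm can. A call with a number of a shift or a turn outside -1 to 1 is refused whole. A call with a gripper value outside its range is refused whole. The fingers move at their own pace and stop on an object; the grip force is fixed at half the most. Time passes only in rows, so rows that repeat a pose let the fingers close. It gives the time, the measured TCP pose, the force, the opening and the grip force at its end, in the units of the state.
- ctrl.get_obs(): the state, without advancing time (a new reading comes with each control period).
- ctrl.snapshot(name): name is "scene" or "side" or "wrist"; returns a dict with "color" (420x560x3 uint8, red, green, blue), "camera_matrix" (3x3 intrinsics, pixels), "R" (3x3) and "t" (3): a world point X has camera coordinates R X + t. Camera axes: x right, y down, z forward; pixel columns grow to the right and rows downward; lengths in m; the calibration is good to about 2 mm. A picture is of the moment at which its call begins. There is no depth.
- ctrl.close_job(): hands the job in; it is judged then, once.
Trained networks look in a picture, given as the dict that the camera call returned (one of the last four; its "shot" number tells which), for a name from the list of things; names that differ only in an ending like _2 or _b are one class to them, and where a whole thing is asked for, a point or a joint stands for the part that bears it (a point fixed in the world has none). Each returns a list of dicts, best first, with "p" (0 to 1); they miss things now and then, are a little off and sometimes report something else, mostly with a low value. They report only what shows in the picture. A call takes as long as a camera call. They do not tell look-alikes from the thing itself.
- ctrl.search_frame(picture, name): "centre" ([column, row] in pixels, amid what is visible of it).
- ctrl.silhouettes(picture, name): "mask" (420x560 bool, what is visible of it) and "centre" ([column, row] in pixels, amid what is visible of it).
- ctrl.spot_point(picture, name): "centre" ([column, row] in pixels: a listed point, or the origin of a listed thing).
The state is a dict: "clock": time; "joint_pos": joint angles; "qvel": joint speeds; "tau": joint torques, N m; "tool_pos": TCP position; "orientation": TCP orientation; "force": force on the tool from outside, world axes, zero at the start; "moment": the same for the moment, N m; "opening": finger opening in m; "gripper_force": force on a finger pad.
Only numpy, scipy, OpenCV 4.12 (cv2) and the standard library are available. Lean on these libraries where they do the work, as an engineer would, in place of code of your own. Each camera call takes 0.05 s, during which the arm holds its last target. There are 200 camera calls.

## Working session

There is one attempt and no reset: what is moved stays moved. The work goes in short steps, Python scripts to look and compute and a tool call to move; the robot and the scene stay as the last step left them, time stands still between calls to the robot, and variables do not carry over. Pictures are saved under pics/ and viewed, at most 10 in all, crops included, and the job is handed in when it is done.

Besides the shell and the picture viewer there is one more tool, called after ">>>" by a JSON object that holds its "api" and its "payload". carry_out: Moves the arm, as the interface text tells. Its arguments: {"type":"object","properties":{"deltas":{"type":"array"}},"required":["deltas"]}

```bash
mkdir -p pics
python3 - <<'E'
from plant import ctrl
import cv2,numpy as np
ims=[]
for n in("scene","side"):
    s=ctrl.snapshot(n); ims.append(s["color"][:,:,::-1])
    print(n,s["camera_matrix"].tolist(),s["R"].tolist(),s["t"].tolist())
    for k in("case","rim0_top","rim1_top","rim2_top","rim3_top","turntable_top","slab_a","slab_b","weight","loupe"):
        print(k,[(np.round(d["centre"]).tolist(),round(d["p"],2)) for d in ctrl.spot_point(s,k)][:4])
cv2.imwrite("pics/a.png",ims[0]);cv2.imwrite("pics/b.png",ims[1])
print(ctrl.get_obs())
E
```

```text
scene [[453.09921383783353, 0.0, 279.094839679583], [0.0, 453.09921383783353, 207.49322285275142], [0.0, 0.0, 1.0]] [[0.5720554632803895, 0.8201240860155385, -0.012207803579550097], [0.6696956463192828, -0.4756179459206957, -0.570346658462357], [-0.473561282446166, 0.31809440902876, -0.8213133742443176]] [-0.3258334514618815, -0.35869178613180797, 1.5302837645643976]
case [([350.0, 178.0], 0.88), ([349.0, 256.0], 0.67), ([292.0, 197.0], 0.62)]
rim0_top [([340.0, 242.0], 0.58), ([278.0, 190.0], 0.53), ([356.0, 170.0], 0.45)]
rim1_top [([295.0, 205.0], 0.44), ([344.0, 170.0], 0.43), ([344.0, 260.0], 0.42)]
rim2_top [([346.0, 184.0], 0.49), ([309.0, 191.0], 0.48), ([360.0, 260.0], 0.39)]
rim3_top [([357.0, 244.0], 0.63), ([294.0, 178.0], 0.46), ([358.0, 180.0], 0.39)]
turntable_top [([273.0, 204.0], 0.61)]
slab_a [([265.0, 228.0], 0.93), ([247.0, 191.0], 0.57)]
slab_b [([265.0, 228.0], 0.93), ([247.0, 191.0], 0.57)]
weight [([353.0, 129.0], 0.76)]
loupe [([143.0, 273.0], 0.79)]
side [[422.5280724088558, 0.0, 282.6409653571596], [0.0, 422.5280724088558, 206.9250204863271], [0.0, 0.0, 1.0
[... 878 characters left out ...]
([378.0, 182.0], 0.58)]
{'clock': 1.1, 'joint_pos': array([-4.94968933e+01,  2.05461896e+01,  6.81527725e-01,  2.61327658e-04,
       -7.01355617e+01, -1.65074745e+01]), 'qvel': array([-0.06254962, -0.09746221,  0.02602878,  0.07526219, -0.03332358,
       -0.08211138]), 'tau': array([-4.33956720e-04, -5.82399559e+01,  2.93300968e+01,  7.00255573e+00,
        1.23389403e-02, -1.85293607e-05]), 'tool_pos': array([ 0.27447834, -0.61664901,  0.22656071]), 'orientation': array([ 1.79999855e+02, -2.99190933e-04, -1.56004279e+02]), 'force': array([ 0.14057331, -0.22738131, -0.00547332]), 'moment': array([ 0.00643831,  0.00219677, -0.0396809 ]), 'gripper_force': 0.0, 'opening': 0.08756341072565188}
```

View pics/a.png

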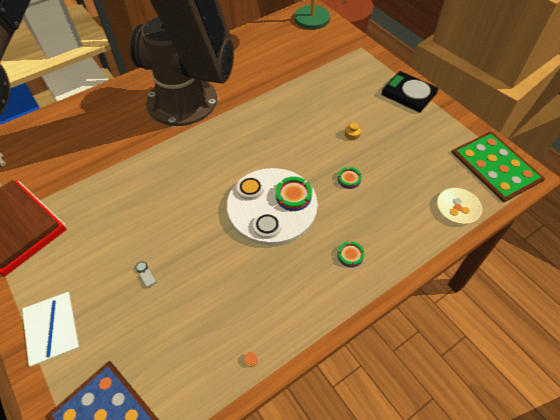

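View pics/b.png

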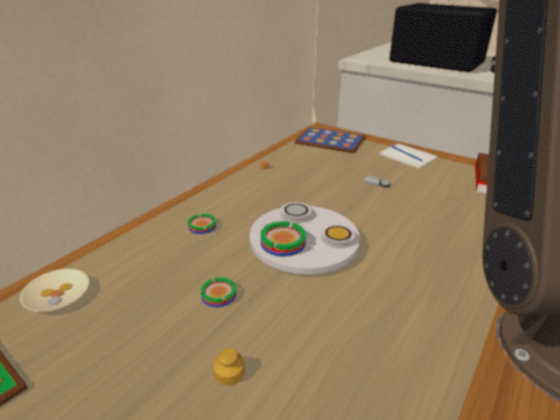

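The case candidates in the scene image are (294,193) on the turntable, and (349,178) and (350,254) on the counter. The first is the largest and the only one on the turntable, so it fits the description. Next I'll confirm it in an enlarged crop and measure it.

```bash
cat > h.py <<'E'
import numpy as np,cv2
from plant import ctrl
def back(s,px,z):
    K=np.array(s["camera_matrix"]);R=np.array(s["R"]);t=np.array(s["t"])
    px=np.atleast_2d(np.array(px,float)); d=np.c_[px,np.ones(len(px))]@np.linalg.inv(K).T@R
    o=-R.T@t
    return o+d*((z-o[2])/d[:,2])[:,None]
def rect(s,c,z=.057,half=.07,n=560):
    # metric top view in plane z about c: column=+x, row=-y
    K=np.array(s["camera_matrix"]);R=np.array(s["R"]);t=np.array(s["t"])
    g=np.linspace(-half,half,n);X,Y=np.meshgrid(c[0]+g,c[1]-g)
    P=np.stack([X,Y,np.full_like(X,z)],-1)@R.T+t;p=P@K.T
    return cv2.remap(s["color"],(p[...,0]/p[...,2]).astype(np.float32),(p[...,1]/p[...,2]).astype(np.float32),cv2.INTER_CUBIC)
def green(im): 
    h=cv2.cvtColor(im,cv2.COLOR_RGB2HSV); return cv2.inRange(h,(45,90,50),(85,255,255))>0
E
python3 - <<'E'
from h import *
out=[]
for n,c in(("scene",(294,193)),("side",(282,238))):
    s=ctrl.snapshot(n)
    m=green(s["color"]);yy,xx=np.nonzero(m);k=(abs(xx-c[0])<30)&(abs(yy-c[1])<28)
    hull=cv2.convexHull(np.c_[xx,yy][k].astype(np.int32))[:,0]
    p=back(s,hull,.057)[:,:2]; (cx,cy),r=cv2.minEnclosingCircle(p.astype(np.float32))
    print(n,cx,cy,r)
    for k,col in(("turntable_top",.03),("case",.03),("slab_a",.03),("weight",0),("loupe",0)):
        print(k,[np.round(back(s,d["centre"],col)[0],3).tolist()for d in ctrl.spot_point(s,k)[:3]])
    out.append(cv2.resize(rect(s,(cx,cy)),(400,400)))
cv2.imwrite("pics/c.png",np.hstack(out)[:,:,::-1])
E
```

```text
scene 0.5568387508392334 0.056473858654499054 0.05176035687327385
turntable_top [[0.539, 0.0, 0.03]]
case [[0.598, 0.225, 0.03], [0.794, 0.068, 0.03], [0.559, 0.054, 0.03]]
slab_a [[0.465, -0.032, 0.03], [0.592, -0.054, 0.03], [0.509, 0.094, 0.03]]
weight [[0.454, -0.022, 0.0], [0.444, 0.372, 0.0]]
loupe [[0.508, -0.381, 0.0]]
side 0.5507842302322388 0.06369057297706604 0.05377574637532234
turntable_top [[0.54, 0.006, 0.03]]
case [[0.759, 0.114, 0.03], [0.561, 0.265, 0.03], [0.561, 0.061, 0.03]]
slab_a [[0.461, -0.016, 0.03], [0.597, -0.05, 0.03]]
weight [[0.453, 0.365, 0.0], [0.565, -0.029, 0.0]]
loupe [[0.526, -0.386, 0.0]]
```

View pics/c.png

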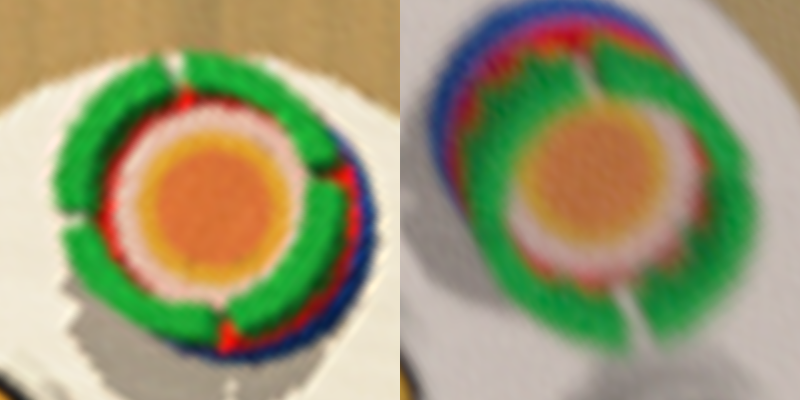

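The crop confirms it: four green sections stand open around the window, with gaps at about 12° mod 90. The section middles are therefore at about 57° mod 90, and the centre is near (0.557, 0.058). I'll move over it.

>>> {"api": "carry_out", "payload": {"deltas": [[[-0.18,0.17,0,0,0.7],[-0.36,0.34,0,0,0.7],[-0.54,0.51,0,0,0.7],[-0.72,0.68,0,0,0.7],[-0.9,0.85,0,0,0.7]]]}}

```text
clock: 2.2
tool_pos: [0.3702, -0.3864, 0.2267]
orientation: [-180.0, 0.0, -156.0]
force: [1.3, -1.2, 0.5]
opening: 0.0744
gripper_force: 0.0
```

>>> {"api": "carry_out", "payload": {"deltas": [[[-0.18,0.17,0,0,0.7],[-0.36,0.34,0,0,0.7],[-0.54,0.51,0,0,0.7],[-0.72,0.68,0,0,0.7],[-0.9,0.85,0,0,0.7]]]}}

```text
clock: 2.7
tool_pos: [0.4656, -0.1577, 0.2271]
orientation: [-180.0, 0.1, -156.0]
force: [2.4, -0.2, 0.1]
opening: 0.0746
gripper_force: 0.0
```

>>> {"api": "carry_out", "payload": {"deltas": [[[-0.18,0.17,0,-0.02,0.7],[-0.36,0.34,0,-0.04,0.7],[-0.54,0.5,0,-0.06,0.7],[-0.7,0.64,0,-0.08,0.7],[-0.86,0.81,0,-0.092,0.7]]]}}

```text
clock: 3.2
tool_pos: [0.557, 0.0601, 0.2269]
orientation: [-180.0, 0.0, -122.6]
force: [1.4, -0.5, -0.6]
opening: 0.0743
gripper_force: 0.0
```

>>> {"api": "carry_out", "payload": {"deltas": [[[0,0,0,0,0.7],[0,0,0,0,0.7],[0,0,0,0,0.7]]]}}

```text
clock: 3.5
tool_pos: [0.556, 0.0578, 0.2265]
orientation: [180.0, -0.0, -122.9]
force: [0.2, -0.1, -0.2]
opening: 0.0742
gripper_force: 0.0
```

Run:
```python
from h import *
s=ctrl.snapshot("wrist"); o=ctrl.get_obs()
print(o["clock"],o["tool_pos"],o["orientation"],o["opening"],o["joint_pos"],o["force"])
print("cam",-np.array(s["R"]).T@s["t"])
im=cv2.resize(rect(s,(.557,.058)),(400,400))
cv2.imwrite("pics/d.png",np.hstack([cv2.resize(s["color"],(400,300)),im[:300]])[:,:,::-1])
m=green(rect(s,(.557,.058)));print(m.sum())
cv2.imwrite("pics/d.png",np.hstack([cv2.copyMakeBorder(cv2.resize(s["color"],(400,300)),0,100,0,0,0),im])[:,:,::-1])
```

```text
3.55 [0.55597399 0.05746632 0.22668263] [ 1.79999575e+02 -1.81430483e-03 -1.22952323e+02] 0.07449113443969083 [ 2.59706624e+01  9.65198366e+00 -1.41586380e+01  6.25464080e-04
 -6.61911518e+01 -5.89232375e+01] [ 0.44897321 -0.64042283 -0.96323704]
cam [0.51869805 0.00125866 0.38467237]
46250
```

View pics/d.png

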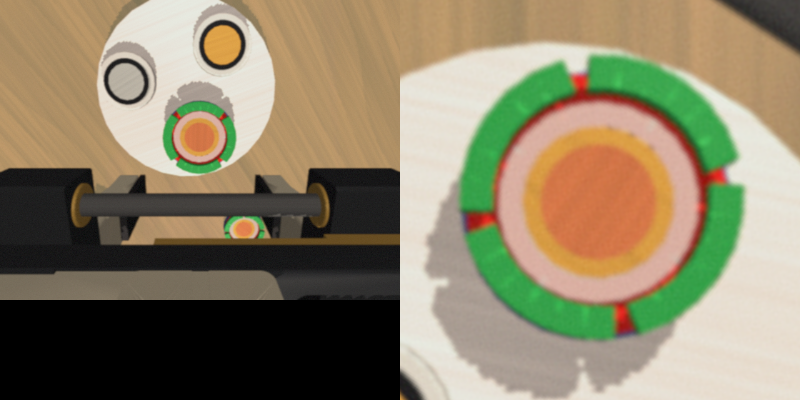

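The wrist view at (199,137) shows the case with all four gaps visible. In the top view the gaps are at (579,83), (716,175), (625,320) and (478,220). Now I'll fit the circle and the yaw.

Run:
```python
from h import *
s=ctrl.snapshot("wrist");c=np.array([.557,.058])
m=green(rect(s,c)).astype(np.uint8);m=cv2.morphologyEx(m,cv2.MORPH_OPEN,np.ones((5,5)))
yy,xx=np.nonzero(m);k=np.hypot(xx-280,yy-280)<260;yy,xx=yy[k],xx[k]
P=c+np.c_[xx-279.5,279.5-yy]*(.14/559)
e=cv2.fitEllipse(cv2.convexHull(P.astype(np.float32)*1000));print(e)
cc=np.array(e[0])/1000
d=P-cc;r=np.hypot(*d.T);q=(r>.040)&(r<.048);a=np.degrees(np.arctan2(d[q,1],d[q,0]))%360
h=np.histogram(a,360,(0,360))[0];g=np.nonzero(h<h.max()*.35)[0]+.5
print(g); print("gap mod90",np.degrees(np.angle(np.exp(4j*np.radians(g)).mean()))/4)
```

```text
((557.5119018554688, 58.72832489013672), (98.53157043457031, 99.85796356201172), 149.71038818359375)
[  6.5   7.5   8.5   9.5  10.5  11.5  12.5  13.5  14.5  96.5  97.5  98.5
  99.5 100.5 101.5 102.5 103.5 104.5 186.5 187.5 188.5 189.5 190.5 191.5
 192.5 193.5 194.5 276.5 277.5 278.5 279.5 280.5 281.5 282.5 283.5]
gap mod90 10.385417536923509
```

The fit gives a centre of (0.5575, 0.0587) and a radius of 49.6 mm, close to the expected 50. The section middles are at 55.4° mod 90. I'll straddle two opposite sections and descend to just above them.

>>> {"api": "carry_out", "payload": {"deltas": [[[-0.009,-0.003,0.25,0.004,0.7],[-0.009,-0.003,0.5,0.004,0.7],[-0.009,-0.003,0.7,0.004,0.7],[-0.009,-0.003,0.8,0.004,0.7],[-0.009,-0.003,0.8,0.004,0.7]]]}}

```text
clock: 4.1
tool_pos: [0.5556, 0.0576, 0.0638]
orientation: [179.8, -0.3, -124.4]
force: [-0.3, 0.6, -0.2]
opening: 0.0744
gripper_force: 0.0
```

>>> {"api": "carry_out", "payload": {"deltas": [[[0,0,0.02,0,0.7],[0,0,0.035,0,0.7],[0,0,0.05,0,0.7],[0,0,0.06,0,0.7],[0,0,0.06,0,0.7]]]}}

```text
clock: 4.6
tool_pos: [0.5587, 0.0597, 0.0559]
orientation: [-179.9, 0.1, -124.3]
force: [-0.1, -0.3, 3.5]
opening: 0.0744
gripper_force: 1.9
```

>>> {"api": "carry_out", "payload": {"deltas": [[[0,0,0.008,0,0.7],[0,0,0.015,0,0.7],[0,0,0.02,0,0.7],[0,0,0.02,0,0.7]]]}}

```text
clock: 5.0
tool_pos: [0.5577, 0.0595, 0.0505]
orientation: [180.0, 0.0, -124.3]
force: [-0.3, 0.1, -0.3]
opening: 0.0745
gripper_force: 0.0
```

>>> {"api": "carry_out", "payload": {"deltas": [[[0,0,0.005,0,0.7],[0,0,0.01,0,0.7],[0,0,0.01,0,0.7]]]}}

```text
clock: 5.3
tool_pos: [0.558, 0.0596, 0.05]
orientation: [-180.0, 0.0, -124.3]
force: [-4.7, 0.4, 14.6]
opening: 0.0741
gripper_force: 7.3
```

It has bottomed at z = 0.050, the shut height, with 15 N. I'll lift and turn 90°.

>>> {"api": "carry_out", "payload": {"deltas": [[[0,0,-0.1,0,0.7],[0,0,-0.3,0.02,0.7],[0,0,-0.5,0.043,0.7],[0,0,-0.5,0.066,0.7],[0,0,-0.5,0.089,0.7]]]}}

```text
clock: 5.8
tool_pos: [0.5585, 0.0599, 0.1502]
orientation: [180.0, 0.2, -156.7]
force: [-0.8, -0.7, -0.7]
opening: 0.0742
gripper_force: 0.0
```

>>> {"api": "carry_out", "payload": {"deltas": [[[0,0,0,0.023,0.7],[0,0,0,0.046,0.7],[0,0,0,0.069,0.7],[0,0,0,0.092,0.7],[0,0,0,0.115,0.7]]]}}

```text
clock: 6.3
tool_pos: [0.5577, 0.0595, 0.1484]
orientation: [-180.0, -0.0, 161.9]
force: [0.5, 0.2, -1.0]
opening: 0.0748
gripper_force: 0.0
```

>>> {"api": "carry_out", "payload": {"deltas": [[[0,0,0,0.023,0.7],[0,0,0,0.046,0.7],[0,0,0,0.046,0.7],[0,0,0,0.046,0.7]]]}}

```text
clock: 6.7
tool_pos: [0.5578, 0.0595, 0.1485]
orientation: [-180.0, -0.0, 145.9]
force: [0.9, 0.1, 0.5]
opening: 0.0743
gripper_force: 0.0
```

Run:
```python
from h import *
o=ctrl.get_obs();print(o["tool_pos"],o["orientation"],o["joint_pos"])
out=[]
for n in("scene","side"):
    s=ctrl.snapshot(n);out.append(cv2.resize(rect(s,(.5575,.0587),.05,.1),(400,400)))
cv2.imwrite("pics/e.png",np.hstack(out)[:,:,::-1])
```

```text
[0.55775492 0.05948295 0.14845436] [-1.79990378e+02 -7.58617323e-03  1.45922745e+02] [ 2.60812231e+01  1.35923456e+01 -2.00814245e+01 -2.15352415e-03
 -5.63383508e+01 -1.50157284e+02]
```

View pics/e.png

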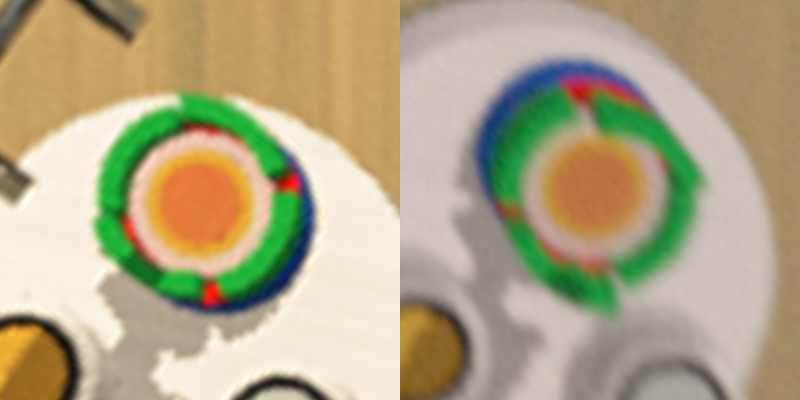

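The upper-left and lower-right sections are now shut; the upper-right and lower-left still stand proud. The case hasn't moved. Now the second pair.

>>> {"api": "carry_out", "payload": {"deltas": [[[0,0,0.2,0,0.7],[0,0,0.36,0,0.7],[0,0,0.42,0,0.7],[0,0,0.42,0,0.7]]]}}

```text
clock: 7.2
tool_pos: [0.5568, 0.059, 0.0631]
orientation: [-179.8, -0.1, 145.7]
force: [-1.2, 0.1, 0.6]
opening: 0.0741
gripper_force: 0.0
```

>>> {"api": "carry_out", "payload": {"deltas": [[[0,0,0.02,0,0.7],[0,0,0.035,0,0.7],[0,0,0.045,0,0.7],[0,0,0.055,0,0.7],[0,0,0.065,0,0.7]]]}}

```text
clock: 7.7
tool_pos: [0.5587, 0.0599, 0.053]
orientation: [179.9, 0.1, 145.7]
force: [-0.7, 0.8, 1.8]
opening: 0.0743
gripper_force: 0.7
```

>>> {"api": "carry_out", "payload": {"deltas": [[[0,0,0.005,0,0.7],[0,0,0.01,0,0.7],[0,0,0.01,0,0.7],[0,0,0.01,0,0.7]]]}}

```text
clock: 8.1
tool_pos: [0.5581, 0.0596, 0.0501]
orientation: [180.0, 0.0, 145.7]
force: [-1.7, -0.2, 5.5]
opening: 0.0746
gripper_force: 2.7
```

>>> {"api": "carry_out", "payload": {"deltas": [[[0,0,0.005,0,0.7],[0,0,0.005,0,0.7],[0,0,0.005,0,0.7]]]}}

```text
clock: 8.4
tool_pos: [0.5582, 0.0596, 0.05]
orientation: [180.0, 0.0, 145.7]
force: [-4.6, 1.0, 13.4]
opening: 0.0745
gripper_force: 6.7
```

>>> {"api": "carry_out", "payload": {"deltas": [[[0,0,-0.15,0,0.7],[0,0,-0.4,0,0.7],[0,0,-0.65,0,0.7],[0,0,-0.9,0,0.7],[0,0,-0.9,0,0.7]]]}}

```text
clock: 8.9
tool_pos: [0.5615, 0.0602, 0.2365]
orientation: [179.5, 0.5, 145.7]
force: [0.3, 0.2, -0.1]
opening: 0.0747
gripper_force: 0.0
```

Run:
```python
from h import *
o=ctrl.get_obs();print(o["clock"],o["tool_pos"],o["force"])
out=[]
for n in("scene","wrist"):
    s=ctrl.snapshot(n);out.append(cv2.resize(rect(s,(.5575,.0587),.05,.1),(400,400)))
m=green(rect(s,(.5575,.0587),.05)).astype(np.uint8);m=cv2.morphologyEx(m,cv2.MORPH_OPEN,np.ones((5,5)))
yy,xx=np.nonzero(m);k=np.hypot(xx-280,yy-280)<260
print(cv2.fitEllipse(cv2.convexHull(np.c_[.5575+(xx[k]-279.5)*.14/559,.0587+(279.5-yy[k])*.14/559].astype(np.float32)*1000)))
cv2.imwrite("pics/f.png",np.hstack(out)[:,:,::-1])
```

```text
8.9 [0.56145477 0.06022621 0.23647509] [ 0.33908335  0.24960768 -0.06652468]
((557.5155639648438, 58.954551696777344), (98.99634552001953, 99.11731719970703), 40.84783935546875)
```

View pics/f.png

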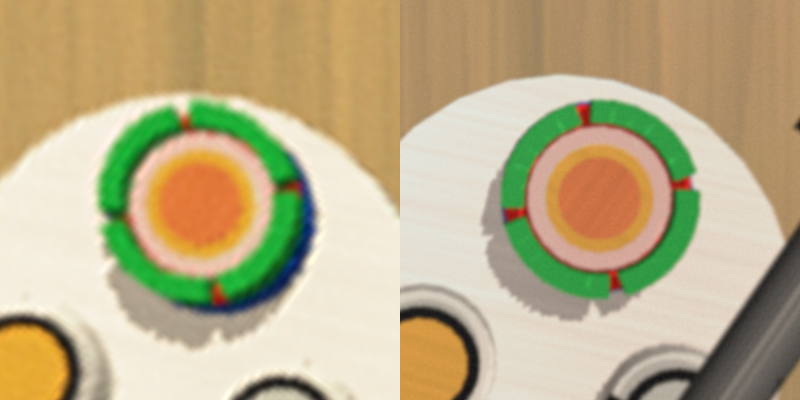

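All four sections are level at the shut height (the outline fits a circle at z = 0.05), the case has moved less than 1 mm, and the arm is clear.

```bash
python3 -c "
from plant import ctrl
print(ctrl.close_job())"
```

```text
the job is handed in; nothing more can be done
None
```

I pressed all four rim sections of the blue case shut in two opposite-pair presses, left the case in place, moved the arm clear, and handed the job in at about 9 s; no verdict was returned.

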